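# Point out the next transfer on the bench

### The arm

A 7-joint arm with a two-finger parallel gripper is mounted at the origin on a cart in front of the work surface, level with it; the furniture and walls round the work are solid. World frame = base frame: x ahead of the robot, y to its left, z up, the work surface at z = 0. Lengths are in m, angles in rad, forces in N, time in s.
With the tool pointing down it reaches from about 0.4 to 0.875 m from the base axis. Payload 19.3 kg.
Tool frame: the origin (TCP) lies between the finger pads, 19 mm behind the fingertips; this is the grasp point; z points along the fingers, y is the line along which they close (so a half turn about z gives the same grasp; the last joint's range is limited). The gripper opens to 85 mm and grips with 20 to 120 N. Pads are 22 mm wide; open, the fingers measure 114 mm over their backs; the gripper's body (76 mm by 85 mm) begins 54 mm behind the grasp point. The pads swing forward as they close: fully open they stand 13 mm farther back than shut.
Start: joints at [-1.207, 0.521, -0.036, 1.599, 0.021, 1.021, -0.113], TCP at [0.263, 0.567, 0.25] pointing down, gripper open.
Joint ranges: [-2.91, 2.91], [-0.3, 2.13], [-1.5, 1.42], [0.17, 2.43], [-1.26, 4.41], [0.16, 1.93], [-2.52, 2.52]. Speed limits (rad/s): [1.89, 1.89, 2.39, 2.39, 3.01, 3.01, 3.01].

### API

Orientations are given as [roll, pitch, yaw] about the fixed x, y, z axes, in that order (R = Rz(yaw) Ry(pitch) Rx(roll)).
In Python, from workcell import status, grab_frame, camera_params, bot, search_frame, silhouettes gives the robot as it stands.
- The arm moves only by the shell command python3 -m creep 'ROWS' [FORCE]. ROWS is JSON, a list of rows, each a list of 5 numbers: the shift along the tool's x, y, z in units of 60 mm (1.0 is 60 mm), then the turn about the tool's z in units of 8 degrees (1.0 is 8 degrees), then the opening, from 0 (shut) to 1 (fully open). In form: [[x, y, z, twist, hand], ...]. A call has 1 to 5 rows; each row is the pose to reach, as a shift and turn from the pose commanded when the call began, along the tool's axes at that moment; what a row does not reach only later rows make up. A row lasts 1/8 s, in which the tool goes at most 62.5 mm and 10.7 degrees, less where a joint would pass 70% of its speed; a pose out of reach is approached as far as the arm can. A call with a gripper value outside its range is refused whole. The fingers move at their own pace and stop on an object; FORCE is the grip in N (left out, the last holds). Time passes only in rows, so rows that repeat a pose let the fingers close. It gives the time, the measured TCP pose, the force, the opening and the grip force at its end, in the units of the state.
- status.observe(): the state, without advancing time (a new reading comes with each control period).
- grab_frame(name): name is "scene" or "side" or "wrist"; returns the picture (384x512x3 uint8, blue, green, red); there is no depth.
- camera_params(name): a dict with "K" (3x3 intrinsics, pixels), "k1" (the pictures are not rectified: a ray, as slopes to the right and down, at radius r is drawn at 1 + k1 r^2 times it, then the intrinsics apply), "rvec" (rotation vector, rad) and "tvec" (3), from world to camera coordinates, as OpenCV has them; the wrist camera has in their place "tool_from_camera" (4x4, takes a point from camera to tool coordinates, whose origin is the TCP and whose axes are the flange's). Camera axes: x right, y down, z forward; pixel columns grow to the right and rows downward; lengths in m; the calibration is good to about 2 mm. A picture is of the moment at which its call begins: read the wrist's pose just before it. camera_params takes no time and is no camera call.
- bot.job_done(): hands the job in; it is judged then, once.
Trained networks look in the newest picture that a camera, given by its name, has taken for a name from the list of things; names that differ only in an ending like _2 or _b are one class to them, and where a whole thing is asked for, a point or a joint stands for the part that bears it (a point fixed in the world has none). Each returns a list of dicts, best first, with "p" (0 to 1); they miss things now and then, are a little off and sometimes report something else, mostly with a low value. They report only what shows in the picture. A call takes as long as a camera call. They do not tell look-alikes from the thing itself.
- search_frame(camera, name): "extent" ([left, top, right, bottom] as shares, 0 to 1, of the picture: columns of its width, rows of its height, round what is visible of it).
- silhouettes(camera, name): "mask" (384x512 bool, what is visible of it) and "extent" ([left, top, right, bottom] as shares, 0 to 1, of the picture: columns of its width, rows of its height, round what is visible of it).
The state is a dict: "clock": time; "qpos": joint angles; "qd": joint speeds; "joint_efforts": joint torques, N m; "position": TCP position; "tool_rot": TCP orientation; "force": force on the tool from outside, world axes, zero at the start; "moment": the same for the moment, N m; "grip_width": finger opening in m; "finger_force": force on a finger pad.
Only numpy, scipy, OpenCV 4.12 (cv2) and the standard library are available. Lean on these libraries where they do the work, as an engineer would, in place of code of your own. Each camera call takes 0.05 s, during which the arm holds its last target. There are 200 camera calls.

### The job

Show a new colleague the next transfer by pointing straight down with the fingertips, a couple of centimetres above the middle of each thing and without touching it, holding still for about two seconds each time: first the blue-capped bottle it comes from, then the orange-capped tube in the rack it goes into, then the small white bench timer that stands between the bottles and the purple mixer, near the tape roll, and is to be started. Go from one to the next well above everything, so that no other bottle, tube or the tape roll seems to be meant, touch and move nothing at all, and finish still pointing at the timer.

Things in the scene. Friction and masses are not known exactly. Their poses are not given: they have to be found in the camera images.
- bottle_blue: reagent bottle with a blue screw cap, 66 mm across, 135 mm tall, upright on the worktop; origin at the centre of its underside, z up
- bottle_blue_cap (a point): centre of the top face of the blue bottle cap (cap 38 mm across), 135 mm above the worktop, z up
- bottle_red: reagent bottle with a red screw cap, 70 mm across, 140 mm tall, not meant; origin at the centre of its underside, z up
- bottle_red_cap (a point): centre of the top of the red bottle cap (40 mm across), 140 mm above the worktop
- bottle_black: reagent bottle with a black screw cap, 62 mm across, 120 mm tall, not meant; origin at the centre of its underside, z up
- bottle_black_cap (a point): centre of the top of the black bottle cap (36 mm across), 120 mm above the worktop
- rack: open blue wire tube rack, 72 x 140 x 62 mm (x, y, z), fixed to the worktop, holding three tubes in cells whose centres are 47 mm or more apart; origin at the centre of its underside, y along its length
- tube_orange: conical screw-cap tube with an orange cap, 32 mm across the cap, 114 mm tall, standing upright in a cell of the rack, 5 mm above the worktop; origin at the centre of its foot, z up
- tube_orange_cap (a point): centre of the top face of the orange tube cap, about 118 mm above the worktop, z up
- tube_blue_a: conical screw-cap tube with a blue cap, 32 mm across the cap, 114 mm tall, standing upright in a cell of the rack, 5 mm above the worktop; origin at the centre of its foot, z up; not meant
- tube_blue_a_cap (a point): centre of the top of that tube's blue cap, about 118 mm above the worktop
- tube_blue_b: conical screw-cap tube with a blue cap, 32 mm across the cap, 114 mm tall, standing upright in a cell of the rack, 5 mm above the worktop; origin at the centre of its foot, z up; not meant
- tube_blue_b_cap (a point): centre of the top of that tube's blue cap, about 118 mm above the worktop
- timer: white bench timer with a grey display on its sloping front, 53 x 62 x 34 mm, on the worktop to the right of the bottles, near the tape roll; origin at the centre of its underside, z up
- timer_top (a point): centre of the timer seen from above, 34 mm above the worktop (its highest level), z up
- tape: roll of white label tape lying flat, 78 mm across, 19 mm high, not meant; origin at the centre of its underside, z up
- tape_top (a point): centre of the tape roll at the level of its upper face, 19 mm above the worktop
Mind the look-alikes: they are no part of the job. What is shaped like the bottle_blue but pink is not meant. What is shaped like the bottle_black but turquoise or yellow is not meant.

How it is judged:
On the way, in this order (a step that is already met when the one before it is completed fails the run):
1. point at the blue-capped bottle and dwell (horizontal distance between the grasp point and bottle_blue_cap below 0.018 m and z of the grasp point in the frame of bottle_blue_cap between 0.02 and 0.075 m and angle between the grasp point's own z axis and vertical above 2.5 rad), for 1 s.
2. point at the orange-capped tube and dwell (horizontal distance between the grasp point and tube_orange_cap below 0.018 m and z of the grasp point in the frame of tube_orange_cap between 0.02 and 0.075 m and angle between the grasp point's own z axis and vertical above 2.5 rad), for 1 s.
3. point at the bench timer and dwell (horizontal distance between the grasp point and timer_top below 0.018 m and z of the grasp point in the frame of timer_top between 0.02 and 0.075 m and angle between the grasp point's own z axis and vertical above 2.5 rad), for 1 s.
At the end, for the whole second after the job is handed in: The tool still points at the timer: TCP within 18 mm of the vertical through the middle of its top, 20 to 75 mm above it, tool axis within 36 degrees of straight down; bottles, tubes, timer and tape upright, at rest and within 10 mm of where they started (all of step 3 and distance of each of bottle_blue, bottle_red, bottle_black, tube_orange, tube_blue_a, tube_blue_b, timer, tape from where it was at the start of the episode below 0.01 m and linear speed of each of bottle_blue, bottle_red, bottle_black, tube_orange, tube_blue_a, tube_blue_b, timer, tape below 0.02 m/s and angle between each of bottle_blue, bottle_red, bottle_black, tube_orange, tube_blue_a, tube_blue_b, timer, tape's own z axis and vertical below 0.2 rad); the robot touches nothing.
It fails at once if the robot touches something (contact force between any of the fingers, the arm and anything else above 0.3 N).
It fails at once if something on the bench is moved more than 10 mm, lifted or tipped (distance of any of bottle_blue, bottle_red, bottle_black, tube_orange, tube_blue_a, tube_blue_b, timer, tape from where it was at the start of the episode above 0.01 m or angle between any of bottle_blue, bottle_red, bottle_black, tube_orange, tube_blue_a, tube_blue_b, timer, tape's own z axis and vertical above 0.2 rad).
It fails at once if another bottle, tube or the tape roll is pointed at: TCP within 20 mm of its middle from above and less than 75 mm above its top ((horizontal distance between the grasp point and bottle_red_cap below 0.02 m and z of the grasp point in the frame of bottle_red_cap below 0.075 m) or (horizontal distance between the grasp point and bottle_black_cap below 0.02 m and z of the grasp point in the frame of bottle_black_cap below 0.075 m) or (horizontal distance between the grasp point and tube_blue_a_cap below 0.02 m and z of the grasp point in the frame of tube_blue_a_cap below 0.075 m) or (horizontal distance between the grasp point and tube_blue_b_cap below 0.02 m and z of the grasp point in the frame of tube_blue_b_cap below 0.075 m) or (horizontal distance between the grasp point and tape_top below 0.02 m and z of the grasp point in the frame of tape_top below 0.075 m)).
It also fails if it takes over 64 s, if anything falls off the work surface, if the arm or the gripper's body presses on something with over 40 N, if the wrist force passes 120 N, or if a joint passes its speed limit or range.

## Working session

There is one attempt and no reset: what is moved stays moved. The work goes in short steps, Python scripts to look and compute and a shell command to move; the robot and the scene stay as the last step left them, time stands still between calls to the robot, and variables do not carry over. Pictures are saved under pics/ and viewed, at most 10 in all, crops included, and the job is handed in when it is done.

```bash
mkdir -p pics; ls
python3 - <<'E'
from workcell import status, grab_frame, camera_params
import cv2
print(status.observe())
for n in("scene","side"):
    cv2.imwrite(f"pics/{n}0.png",cv2.resize(grab_frame(n),(800,600)));print(n,camera_params(n))
E
```

```text
pics
{'clock': 0.0, 'qpos': array([-1.20721333,  0.5220188 , -0.03635385,  1.60001803,  0.02119415,
        1.02112299, -0.11277649]), 'qd': array([ 4.59739155e-04, -1.93359012e-03, -1.46404072e-03, -7.88084161e-04,
       -5.14850236e-05,  7.58240469e-04, -1.32947914e-04]), 'joint_efforts': array([ 3.66103659e-04, -9.27082586e+01,  1.97997272e+00, -3.69923115e+01,
        1.79110043e-02,  8.17118911e-03,  4.24812424e-05]), 'position': array([0.26257011, 0.56680331, 0.24941886]), 'tool_rot': array([-3.14041215e+00,  6.78133401e-05,  2.70784330e+00]), 'force': array([-0.16777344,  0.06443138, -0.42192121]), 'moment': array([-0.00821612, -0.00398133, -0.02057408]), 'finger_force': 0.0, 'grip_width': 0.08543054265937887}
scene {'K': array([[451.94949994,   0.        , 257.95246306],
       [  0.        , 451.94949994, 189.10653747],
       [  0.        ,   0.        ,   1.        ]]), 'k1': -0.09585109516165757, 'rvec': array([ 2.28297445, -0.81021437,  0.32600626]), 'tvec': array([-0.37495712,  0.29085769,  1.28101503])}
side {'K': array([[491.9437528 ,   0.        , 259.83002994],
       [  0.        , 491.9437528 , 194.07170196],
       [  0.        ,   0.        ,   1.        ]]), 'k1': -0.1129648720837174, 'rvec': array([ 0.14180453, -2.62134154,  1.66257347]), 'tvec': array([0.50168167, 0.11618934, 1.50394649])}
```

View pics/scene0.png

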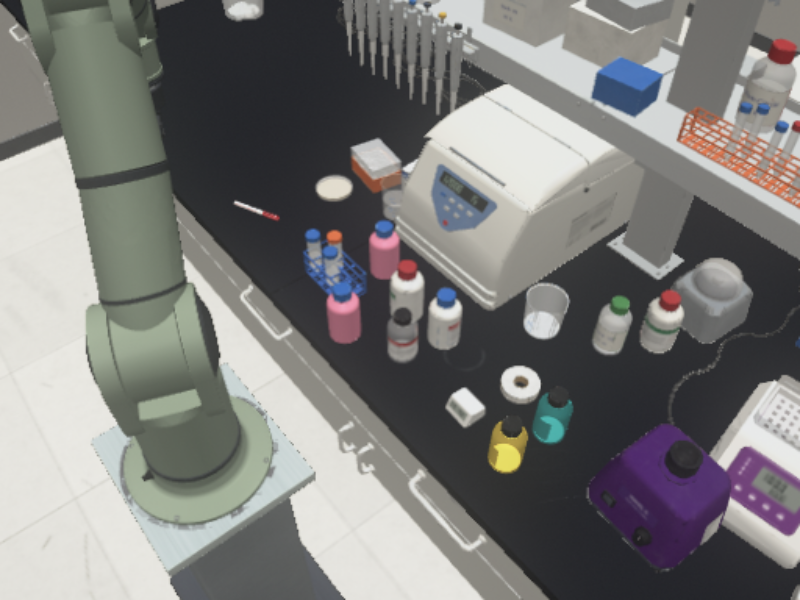

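View pics/side0.png

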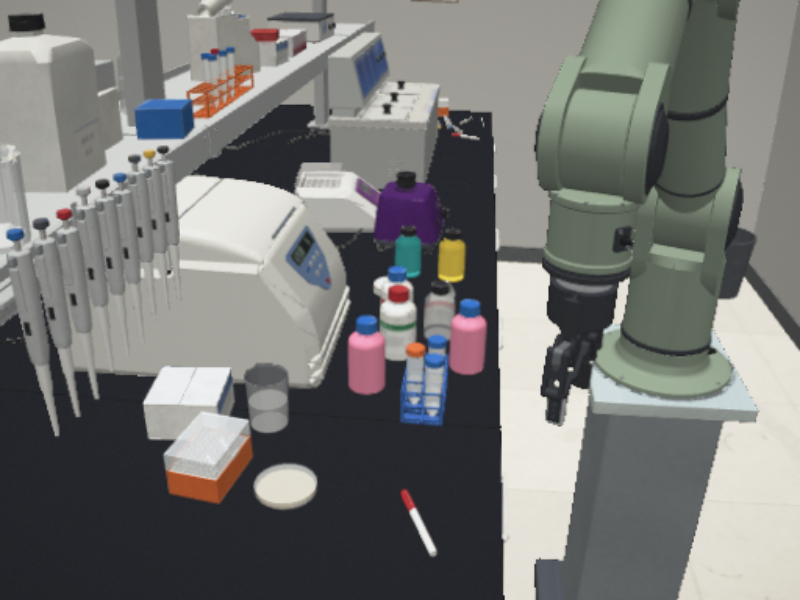

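Scene view (800x600), bottles with blue caps:
- A white bottle with a blue cap at (446,300). This is the one meant.
- Pink bottles at (343,315) and (384,250). These are look-alikes.

Also in the scene view:
- The orange cap in the blue rack is at (334,240), with the blue tube caps at (313,236) and (330,256).
- The timer is the small white block at (465,407), beside the tape roll at (520,384).
- The yellow bottle at (508,445) and the turquoise one at (553,415) are look-alikes.

Next I'll enlarge a crop to confirm and run the networks.

```bash
cat > h.py <<'E'
import numpy as np, cv2
from workcell import *
from workcell import status, grab_frame, camera_params, search_frame, silhouettes
def ray(c,uv):
    P=camera_params(c);K=P["K"];d=np.array([P["k1"],0,0,0,0.])
    n=cv2.undistortPoints(np.array([[uv]],float),K,d).ravel()
    R=cv2.Rodrigues(P["rvec"])[0]
    return -R.T@P["tvec"],R.T@np.r_[n,1]
def hit(c,uv,z):
    o,d=ray(c,uv);return o+d*(z-o[2])/d[2]
def proj(c,X):
    P=camera_params(c)
    return cv2.projectPoints(np.array(X,float).reshape(-1,3),P["rvec"],P["tvec"],P["K"],np.array([P["k1"],0,0,0,0.]))[0].reshape(-1,2)
E
python3 - <<'E'
from h import *
im=grab_frame("scene")
cv2.imwrite("pics/crop1.png",cv2.resize(im[135:315,180:380],(0,0),fx=3.3,fy=3.3,interpolation=cv2.INTER_CUBIC))
H={"bottle_blue_cap":.135,"bottle_red_cap":.14,"bottle_black_cap":.12,"tube_orange_cap":.118,"tube_blue_a_cap":.118,"timer":.017,"tape":.0095}
for c in("scene","side"):
    grab_frame(c)
    for n,z in H.items():
        for d in search_frame(c,n)[:4]:
            e=np.array(d["extent"])*[512,384,512,384]
            print(c,n,round(d["p"],2),e.round(),hit(c,[(e[0]+e[2])/2,(e[1]+e[3])/2],z)[:2].round(3))
E
```

```text
scene bottle_blue_cap 0.91 [210. 181. 231. 221.] [0.345 0.008]
scene bottle_blue_cap 0.74 [272. 184. 295. 225.] [ 0.484 -0.119]
scene bottle_blue_cap 0.59 [234. 142. 255. 180.] [0.508 0.098]
scene bottle_red_cap 0.98 [252. 167. 271. 207.] [ 0.474 -0.028]
scene bottle_black_cap 0.8 [248. 196. 269. 232.] [ 0.411 -0.091]
scene bottle_black_cap 0.74 [313. 266. 334. 304.] [ 0.391 -0.382]
scene bottle_black_cap 0.64 [342. 250. 370. 285.] [ 0.497 -0.399]
scene tube_orange_cap 0.61 [208. 158. 217. 182.] [0.413 0.145]
scene tube_blue_a_cap 0.66 [209. 157. 218. 184.] [0.413 0.138]
scene timer 0.91 [284. 245. 311. 274.] [ 0.444 -0.235]
scene timer 0.44 [197. 148. 210. 173.] [0.468 0.291]
scene tape 0.74 [318. 235. 347. 258.] [ 0.564 -0.264]
side bottle_blue_cap 0.92 [221. 203. 249. 253.] [0.542 0.289]
side bottle_blue_cap 0.67 [286. 193. 310. 239.] [0.386 0.203]
side bottle_blue_cap 0.47 [242. 172. 263. 190.] [ 0.528 -0.003]
side bottle_blue_cap 0.46 [259. 220. 269. 255.] [0.466 0.325]
side bottle_red_cap 0.97 [244. 183. 264. 231.] [0.506 0.177]
side bottle_black_cap 0.89 [280. 145. 298. 180.] [ 0.427 -0.213]
side bottle_black_cap 0.72 [270. 183. 292. 218.] [0.436 0.086]
side bottle_black_cap 0.72 [253. 147. 269. 177.] [ 0.521 -0.204]
side tube_orange_cap 0.77 [258. 221. 272. 258.] [0.464 0.305]
side tube_blue_a_cap 0.67 [273. 216. 285. 228.] [0.435 0.211]
side tube_blue_a_cap 0.25 [241. 168. 263. 192.] [ 0.535 -0.052]
side tape 0.57 [260. 221. 273. 261.] [0.472 0.132]
side tape 0.46 [242. 179. 245. 189.] [ 0.59  -0.259]
```

View pics/crop1.png

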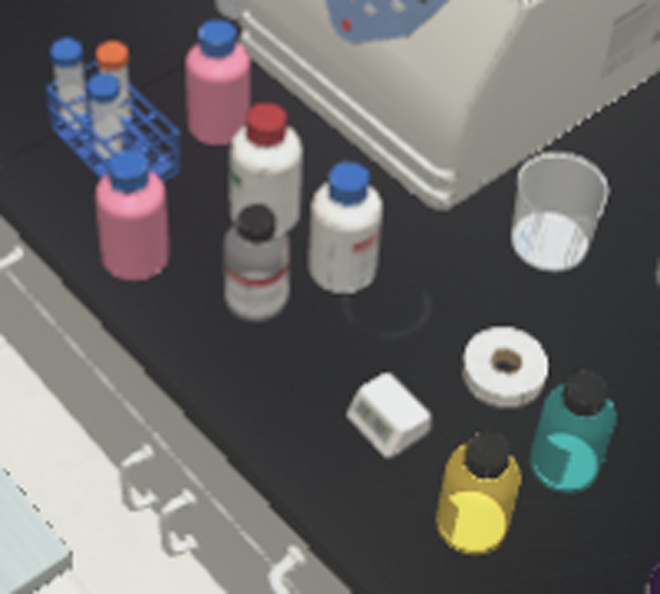

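The crop confirms all three. The white bottle with the blue cap is at crop (348,180), the orange cap at (113,53), and the timer at (390,413). The pink, yellow and turquoise bottles are clearly different. I'll locate the caps by colour and overlay model outlines.

Run:
```python
from h import *
def blob(c,hsv,lo,hi,box):
    m=cv2.inRange(hsv,lo,hi);b=np.zeros_like(m);x0,y0,x1,y1=box;b[y0:y1,x0:x1]=m[y0:y1,x0:x1]
    n,l,s,ce=cv2.connectedComponentsWithStats(b);i=1+s[1:,4].argmax();return s[i],ce[i]
ims={c:grab_frame(c) for c in("scene","side")}
T={"blue":(((100,120,60),(125,255,255)),{"scene":(272,178,300,205),"side":(244,166,264,185)},.135-.012),
"orange":(((3,130,100),(18,255,255)),{"scene":(203,140,224,162),"side":(255,215,277,235)},.118-.009)}
for n,(r,bx,z) in T.items():
    for c in bx:
        s,ce=blob(c,cv2.cvtColor(ims[c],cv2.COLOR_BGR2HSV),*r,bx[c])
        print(n,c,s,ce.round(1),hit(c,ce,z).round(4))
m=silhouettes("scene","timer")[0]["mask"];ys,xs=np.nonzero(m);print("timer",xs.mean(),ys.mean(),hit("scene",(xs.mean(),ys.mean()),.016).round(4))
# neighbours
for n,uv,z in(("red",(260.9,170),.14),("black",(257.7,201),.12),("yellow",(328,270),.12),("turq",(357.5,252),.12),("pink",(219,184),.135),("pink2",(246,145),.135)):print(n,hit("scene",uv,z).round(3))
P=camera_params("wrist");print(P)
```

```text
blue scene [280 184  12  13 123] [285.3 189.7] [ 0.5333 -0.0707  0.123 ]
blue side [248 170  12  10 107] [253.7 174.5] [ 0.5345 -0.0853  0.123 ]
orange scene [209 147  10   9  72] [213.6 151. ] [0.472  0.2229 0.109 ]
orange side [260 219  13  10  93] [265.8 223.3] [0.4705 0.2071 0.109 ]
timer 296.90180878552974 260.1111111111111 [ 0.4415 -0.2349  0.016 ]
red [0.519 0.029 0.14 ]
black [ 0.44  -0.051  0.12 ]
yellow [ 0.432 -0.357  0.12 ]
turq [ 0.536 -0.368  0.12 ]
pink [0.383 0.067 0.135]
pink2 [0.558 0.155 0.135]
{'K': array([[343.94263802,   0.        , 253.6061747 ],
       [  0.        , 343.94263802, 194.18957458],
       [  0.        ,   0.        ,   1.        ]]), 'k1': -0.019220474304313857, 'tool_from_camera': array([[-3.52789002e-04, -9.65174411e-01, -2.61607019e-01,
         6.66018252e-02],
       [ 9.99999697e-01, -1.59019901e-04, -7.61856299e-04,
         4.55304419e-04],
       [ 6.93723483e-04, -2.61607209e-01,  9.65174175e-01,
        -1.22977594e-01],
       [ 0.00000000e+00,  0.00000000e+00,  0.00000000e+00,
         1.00000000e+00]])}
```

```bash
python3 -m creep '[[-0.4,-0.4,-0.4,0,0],[-1.2,-1.1,-0.6,0,0],[-2,-1.8,-0.6,0,0],[-2.8,-2.5,-0.6,0,0],[-3.4,-3.1,-0.6,0,0]]'
python3 - <<'E'
from h import *
print(status.observe()["qpos"].round(2))
for uv in((313,194),(250,140)):print(hit("scene",uv,0).round(3))
def tri(a,b):
    (o,d),(p,e)=ray("scene",a),ray("side",b)
    s,t=np.linalg.lstsq(np.c_[d,-e],p-o,rcond=None)[0];return (o+s*d).round(4),(p+t*e).round(4)
print(tri((285.3,189.7),(253.7,174.5)),tri((213.6,151),(265.8,223.3)))
E
```

```text
clock: 1.72
position: [0.3704, 0.3104, 0.2862]
tool_rot: [3.141, 0.0, 2.707]
force: [1.6, 1.2, 0.2]
grip_width: -0.0002
finger_force: 0.0
[-0.85  0.25  0.03  1.92 -0.01  0.97  0.33]
[ 0.674 -0.064  0.   ]
[0.68  0.288 0.   ]
(array([ 0.531 , -0.0732,  0.1268]), array([ 0.5332, -0.0735,  0.128 ])) (array([0.4689, 0.2179, 0.1145]), array([0.4697, 0.2177, 0.1149]))
```

```bash
python3 -m creep '[[-0.7,-0.6,0,0,0],[-1.4,-1.3,0,0,0],[-2.1,-1.9,0,0,0],[-2.8,-2.6,0,0,0],[-3.5,-3.2,0,0,0]]'; python3 -m creep '[[-0.7,-0.6,0,0,0],[-1.3,-1.2,0,0,0],[-1.6,-1.4,0,0,0],[-1.6,-1.4,0,0,0]]'
cat >> h.py <<'E'
from scipy.spatial.transform import Rotation
def togo(X):
    s=status.observe();R=Rotation.from_euler("xyz",s["tool_rot"]).as_matrix()
    return (R.T@(np.array(X)-s["position"])/.06).round(2)
def wrist(name):
    s=status.observe();im=grab_frame("wrist");R=Rotation.from_euler("xyz",s["tool_rot"]).as_matrix()
    P=camera_params("wrist");T=np.eye(4);T[:3,:3]=R;T[:3,3]=s["position"];T=T@P["tool_from_camera"]
    cv2.imwrite(f"pics/{name}.png",im);return im,T,P
def whit(T,P,uv,z):
    n=cv2.undistortPoints(np.array([[uv]],float),P["K"],np.array([P["k1"],0,0,0,0.])).ravel()
    d=T[:3,:3]@np.r_[n,1];o=T[:3,3];return o+d*(z-o[2])/d[2]
def wproj(T,P,X):
    W=np.linalg.inv(T);return cv2.projectPoints(np.array(X,float).reshape(-1,3),cv2.Rodrigues(W[:3,:3])[0],W[:3,3],P["K"],np.array([P["k1"],0,0,0,0.]))[0].reshape(-1,2)
def circle(im,T,P,c,r):
    a=np.linspace(0,2*np.pi,40);p=wproj(T,P,np.c_[c[0]+r*np.cos(a),c[1]+r*np.sin(a),0*a+c[2]])
    cv2.polylines(im,[p.round().astype(int)],True,(0,255,0),1)
E
python3 - <<'E'
from h import *
print(status.observe()["qpos"].round(2))
im,T,P=wrist("w1")
c=(.532,-.073,.135);circle(im,T,P,c,.019);cv2.imwrite("pics/w1.png",im)
print(wproj(T,P,c),togo((c[0],c[1],.185)))
E
```

```text
clock: 2.35
position: [0.4799, 0.0481, 0.2864]
tool_rot: [3.141, 0.001, 2.708]
force: [0.9, 0.9, -0.6]
grip_width: 0.0
finger_force: 0.0
clock: 2.85
position: [0.5315, -0.0679, 0.2858]
tool_rot: [-3.141, 0.0, 2.705]
force: [-1.1, 0.7, -0.0]
grip_width: -0.0001
finger_force: 0.0
[-0.18  0.35  0.26  1.8  -0.1   1.    1.25]
[[248.0629418  188.23910624]] [-0.06 -0.09  1.68]
```

View pics/w1.png

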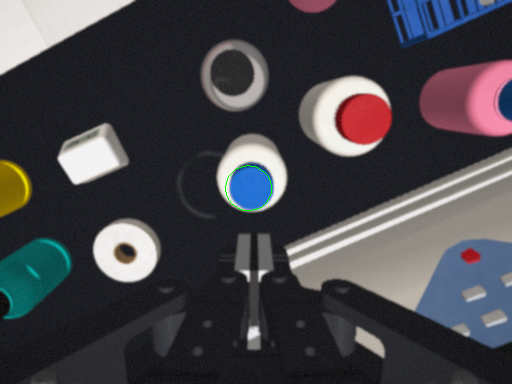

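The wrist view shows the blue cap at (250,188), within 2 px of the predicted outline. The red cap at (363,118) and black cap at (232,73) are well clear. Descending and dwelling.

```bash
python3 -m creep '[[0,-0.1,0.4,0,0],[0,-0.1,0.8,0,0],[0,-0.1,1.2,0,0],[0,-0.1,1.5,0,0],[0,-0.1,1.6,0,0]]'; for i in 1 2 3 4; do python3 -m creep '[[0,0,0,0,0],[0,0,0,0,0],[0,0,0,0,0],[0,0,0,0,0],[0,0,0,0,0]]' | head -2; done
python3 - <<'E'
from h import *
im,T,P=wrist("w2");m=cv2.inRange(cv2.cvtColor(im,cv2.COLOR_BGR2HSV),(100,150,90),(125,255,255));m[:90]=0;m[250:]=0;m[:,:150]=0;m[:,340:]=0
n,l,s,ce=cv2.connectedComponentsWithStats(m);i=1+s[1:,4].argmax();print(s[i],ce[i],whit(T,P,ce[i],.135),status.observe()["position"])
E
```

```text
clock: 3.52
position: [0.5282, -0.0708, 0.1893]
tool_rot: [-3.141, -0.001, 2.709]
force: [-0.3, -0.1, 0.8]
grip_width: -0.0001
finger_force: 0.0
clock: 4.15
position: [0.5287, -0.0719, 0.1901]
clock: 4.78
position: [0.5287, -0.0719, 0.19]
clock: 5.4
position: [0.5287, -0.0719, 0.19]
clock: 6.02
position: [0.5287, -0.0719, 0.19]
[ 227  193   64   56 2507] [259.2197846  219.13043478] [ 0.52631872 -0.06708683  0.135     ] [ 0.52873217 -0.07192071  0.1900017 ]
```

```bash
python3 -m creep '[[0,0,-0.4,0,0],[0,0,-0.9,0,0],[0,0,-1.4,0,0],[0,0,-1.6,0,0],[0,0,-1.6,0,0]]'|head -2;python3 -m creep '[[0.5,0.7,0,0,0],[1.1,1.5,0,0,0],[1.7,2.3,0,0,0],[2.3,3.1,0,0,0],[2.8,3.8,0,0,0]]'|head -2; python3 -m creep '[[0.1,0.2,0,0,0],[0.1,0.2,0,0,0],[0.1,0.2,0,0,0]]'
python3 - <<'E'
from h import *
im,T,P=wrist("w3")
m=cv2.inRange(cv2.cvtColor(im,cv2.COLOR_BGR2HSV),(3,150,100),(18,255,255));m[260:]=0
n,l,s,ce=cv2.connectedComponentsWithStats(m);i=1+s[1:,4].argmax();X=whit(T,P,ce[i],.118);print(s[i],ce[i],X,togo((X[0],X[1],.173)))
c=(.469,.218,.118);circle(im,T,P,c,.016);cv2.imwrite("pics/w3.png",im)
print(status.observe()["qpos"].round(2))
E
```

```text
clock: 6.7
position: [0.5289, -0.0719, 0.2861]
clock: 7.32
position: [0.4709, 0.2076, 0.2848]
clock: 7.7
position: [0.4721, 0.2174, 0.2856]
tool_rot: [-3.141, -0.0, 2.706]
force: [-0.7, -0.1, 0.2]
grip_width: -0.0002
finger_force: 0.0
[ 239  160   36   37 1082] [256.18946396 177.98613678] [0.47088496 0.220478   0.118     ] [0.04 0.04 1.88]
[-0.66  0.32  0.14  1.84 -0.05  0.99  0.64]
```

View pics/w3.png

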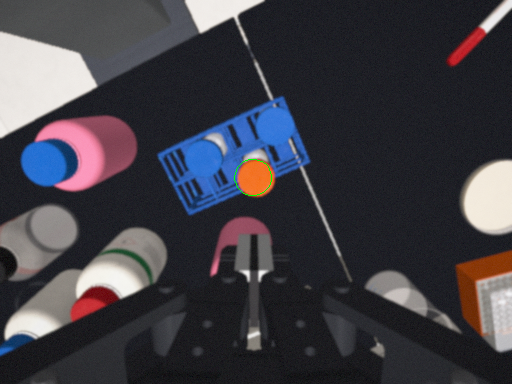

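The orange cap is at (256,178) and matches the prediction. The blue tube caps are at (204,158) and (276,125). The TCP is centred over the orange cap, so I'll descend and dwell.

```bash
python3 -m creep '[[0,0,0.4,0,0],[0,0,0.9,0,0],[0,0,1.4,0,0],[0,0,1.7,0,0],[0,0,1.8,0,0]]'|head -2; for i in 1 2 3 4; do python3 -m creep '[[0,0,0,0,0],[0,0,0,0,0],[0,0,0,0,0],[0,0,0,0,0],[0,0,0,0,0]]' | head -2; done; python3 -m creep '[[0,0,-0.4,0,0],[0,0,-0.9,0,0],[0,0,-1.4,0,0],[0,0,-1.7,0,0],[0,0,-1.8,0,0]]'|head -2
python3 - <<'E'
from h import *
print(togo((.4425,-.235,.286)))
E
```

```text
clock: 8.38
position: [0.4717, 0.2177, 0.1772]
clock: 9.0
position: [0.4718, 0.219, 0.1781]
clock: 9.62
position: [0.4718, 0.219, 0.178]
clock: 10.25
position: [0.4717, 0.219, 0.178]
clock: 10.88
position: [0.4717, 0.219, 0.178]
clock: 11.5
position: [0.472, 0.2191, 0.2868]
[-2.74 -7.07  0.01]
```

```bash
python3 -m creep '[[-0.2,-0.6,0,0,0],[-0.5,-1.4,0,0,0],[-0.8,-2.2,0,0,0],[-1.1,-3,0,0,0],[-1.5,-3.8,0,0,0]]'|head -2; python3 -m creep '[[-0.3,-0.8,0,0,0],[-0.6,-1.6,0,0,0],[-0.9,-2.4,0,0,0],[-1.2,-3.0,0,0,0],[-1.2,-3.2,0,0,0]]'|head -2;  python3 -m creep '[[0,0,0,0,0],[0,0,0,0,0],[0,0,0,0,0]]'
python3 - <<'E'
from h import *
im,T,P=wrist("w4")
print(status.observe()["qpos"].round(2),togo((.4425,-.235,.094)),wproj(T,P,(.4425,-.235,.034)))
cv2.circle(im,tuple(wproj(T,P,(.4425,-.235,.034))[0].round().astype(int)),3,(0,255,0),1)
for d in silhouettes("wrist","timer")[:2]:
    ys,xs=np.nonzero(d["mask"]);print(d["p"],xs.mean(),ys.mean(),whit(T,P,(xs.mean(),ys.mean()),.02))
cv2.imwrite("pics/w4.png",im)
E
```

```text
clock: 12.12
position: [0.4569, -0.0272, 0.2856]
clock: 12.75
position: [0.4415, -0.2324, 0.2853]
clock: 13.12
position: [0.4425, -0.2292, 0.286]
tool_rot: [3.141, 0.0, 2.709]
force: [-1.1, 1.3, 0.9]
grip_width: 0.0003
finger_force: 0.0
[ 0.06  0.29  0.38  1.9  -0.13  0.97  1.63] [-0.04 -0.09  3.2 ] [[248.59442522 165.69387689]]
0.92 250.22988047808764 164.21474103585658 [ 0.4439797  -0.23384766  0.02      ]
0.18 425.5594642857143 91.16267857142857 [ 0.45079554 -0.02624672  0.02      ]
```

View pics/w4.png

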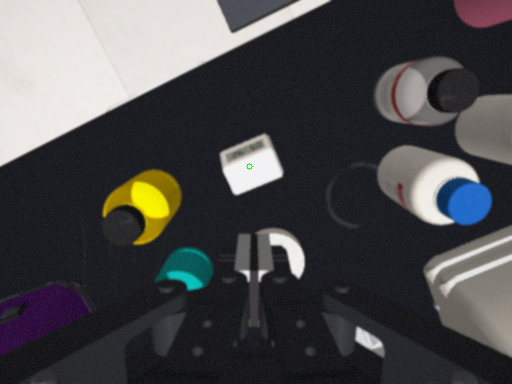

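The timer is at (251,165), right under the predicted point. The tape roll is at (275,258), the yellow bottle at (142,205), and both are clear. Descending to about 65 mm above the timer keeps the gripper body above the 120 mm bottles.

```bash
python3 -m creep '[[0,-0.1,0.4,0,0],[0,-0.1,1,0,0],[0,-0.1,1.6,0,0],[0,-0.1,2.2,0,0],[0,-0.1,2.6,0,0]]'|head -5; python3 -m creep '[[0,0,0.2,0,0],[0,0,0.4,0,0],[0,0,0.5,0,0],[0,0,0.5,0,0],[0,0,0.5,0,0]]'|head -5; for i in 1 2 3 4; do python3 -m creep '[[0,0,0,0,0],[0,0,0,0,0],[0,0,0,0,0],[0,0,0,0,0],[0,0,0,0,0]]' | head -2; done
python3 - <<'E'
from h import *
im,T,P=wrist("w5")
for d in silhouettes("wrist","timer")[:1]:
    ys,xs=np.nonzero(d["mask"]);print(d["p"],whit(T,P,(xs.mean(),ys.mean()),.024))
cv2.imwrite("pics/w5.png",np.hstack([cv2.resize(im,(400,300)),cv2.resize(grab_frame("scene"),(400,300))]))
E
```

```text
clock: 13.85
position: [0.4394, -0.2351, 0.1286]
tool_rot: [-3.141, -0.001, 2.708]
force: [-0.3, 0.7, 0.4]
grip_width: -0.0001
clock: 14.48
position: [0.4399, -0.2358, 0.1005]
tool_rot: [3.142, 0.001, 2.708]
force: [0.5, 0.1, 0.6]
grip_width: 0.0001
clock: 15.1
position: [0.4397, -0.2357, 0.1]
clock: 15.72
position: [0.4397, -0.2356, 0.1]
clock: 16.35
position: [0.4397, -0.2357, 0.1]
clock: 16.98
position: [0.4396, -0.2357, 0.1]
0.81 [ 0.43852593 -0.22964284  0.024     ]
```

View pics/w5.png

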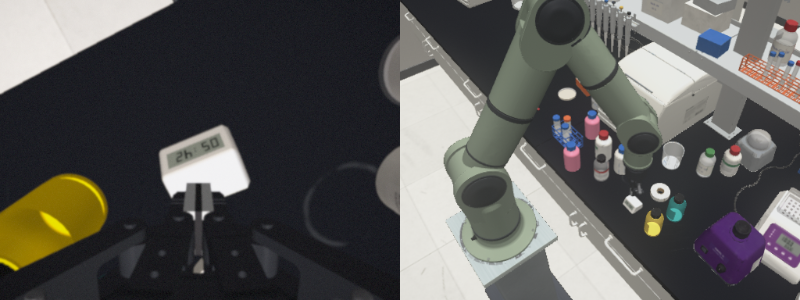

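The fingertips hover over the timer at (203,165), left half, and nothing else has been disturbed. Handing in.

```bash
python3 -c "
from workcell import bot
print(bot.job_done())"
```

```text
the job is handed in; nothing more can be done
None
```

The arm pointed at the blue-capped bottle, then the orange-capped tube, then the timer for over 2 s each, with no contact seen in the readings or pictures; I handed the job in at about 17 s, still pointing at the timer (no verdict was returned).

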